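Free the lifter's pawl with the release bar and lower the desk panel onto its pedestal

ROBOT

A 6-joint arm with a two-finger parallel gripper is mounted at the origin on the work surface. World frame = base frame: x ahead of the robot, y to its left, z up, the work surface at z = 0. Lengths are in mm, angles in rad, forces in N, time in s.
With the tool pointing down it reaches from about 325 to 775 mm from the base axis. Payload 5.5 kg.
Tool frame: the origin (TCP) lies between the finger pads; the fingertips stand 19 mm ahead of it and the grasp point (between the pads) is the TCP; z points along the fingers, y is the direction in which the jaws open and shut (so a half turn about z gives the same grasp; the last joint's range is limited). The gripper opens to 88 mm and grips with 3 to 60 N. Pads are 20 mm wide; open, the fingers measure 115 mm over their backs; the gripper's body (75 mm by 178 mm) begins 61 mm behind the grasp point.
Start: joints at [-1.309, 0.091, 1.231, -0, 1.82, -0.057], TCP at [188.056, -569.782, 241.631] pointing down, gripper open.
Joint ranges: [-2.87, 2.87], [-0.86, 2.18], [0.17, 2.46], [-1.51, 4.65], [0.06, 2.69], [-2.65, 2.65]. Speed limits (rad/s): [2.57, 2.57, 3.01, 3.14, 3.14, 3.14].

INTERFACE

Orientations are given as a rotation vector (axis times angle).
In Python, from plant import move_to, servo_line, move_joints, let_go, gripper_close, pause, ik, read_state, capture, calibration, IKError, sign_off gives the robot as it stands. Calls block until the motion is done:
- move_to(position, orientation): joint-space move of the TCP to a pose.
- servo_line(position, feed=150, rotation=None, guard=None): straight line of the TCP; rotation=None keeps the orientation; feed is the mean speed in mm/s. With guard (N) it stops when the force on the tool has changed by that much, and returns True; else False.
- move_joints(angles): joint-space move.
- let_go() and gripper_close(): open the fingers fully, or close them until they stop; the grip force is fixed at half the most.
- pause(seconds).
- ik(position, orientation): joint angles nearest the present ones, or None.
- read_state(): the state.
- capture(name): name is "side" or "top"; returns the picture (480x640x3 uint8, blue, green, red); there is no depth.
- calibration(name): a dict with "intrinsics" (3x3 intrinsics, pixels), "world_to_cam" (4x4, takes a point from world to camera coordinates). Camera axes: x right, y up, looking along -z (the intrinsics and any distortion apply to the point x, -y, -z); pixel columns grow to the right and rows downward; lengths in mm; the calibration is good to about 2 mm. A picture is of the moment at which its call begins. calibration takes no time and is no camera call.
A pose or a line that the arm cannot do raises IKError and nothing moves.
- sign_off(): hands the job in, once; it reports no verdict.
The state is a dict: "time": time; "joint_positions": joint angles; "joint_velocities": joint speeds; "joint_efforts": joint torques, N m; "tool_pos": TCP position; "tool_rot": TCP orientation; "force": force on the tool from outside, world axes, zero at the start; "torque": the same for the moment, N m; "gripper_width": opening from 0.0 (shut) to 1.0 (fully open).
Only numpy, scipy, OpenCV 4.12 (cv2) and the standard library are available. Lean on these libraries where they do the work, as an engineer would, in place of code of your own. Each camera call takes 0.05 s, during which the arm holds its last target.

TASK

The panel lifter is holding a desk panel up on its ratchet. Take the release bar, put its steel rod under the red tail of the pawl and flick the tail up and right over until it lies back by itself against its stop; keep the gripper off the tail, because it is a pinch point, and never force the bar. Then ease the carriage slowly down by its black handle until you feel the panel bear on the drawer pedestal, without pressing it hard, and leave it resting there with the pawl still thrown back and the bar lying on the rubber mat again, disturbing nothing else.

Things in the scene. Friction and masses are not known exactly. Their poses are not given: they have to be found in the camera images.
- stand: Panel lifter, fixed: dark foot plate 180 (x) x 150 (y) x 12 mm and an upright toothed aluminium column 24 (x) x 30 (y) mm, 335 mm high. Origin: under the column's centre, on the table. Its x axis points away from the robot (turned up to 0.15 rad), y to the left. The rack (16 mm pitch) is on the right (-y) edge; the panel is held out to the left.
- lift (a joint): Travel of the yellow carriage and panel, m: near 0 at the start (resting on the pawl), growing downwards. The pedestal is met after about 60 mm, give or take 8. The load is about 1 kg, but a drag brake holds it anywhere even with the pawl free; pushing it down takes 3 to 7 N, raising it some 24 N. It cannot be lowered while the pawl is engaged.
- lowering_handle (a point): Middle of the grip of the carriage's handle: a level black bar, 19 mm thick, pointing from the carriage towards the robot along the stand's x; the grip runs 55 mm from here towards the column and 45 mm towards the robot. It is 130 mm in front of the column's axis, 75 mm lower than the pawl's pivot, 120 mm up at the start. Grip it from above or press down on it.
- pawl (a joint): Angle of the pawl, rad: 0 engaged (tail level, pointing right), growing as the tail is lifted, 1.57 tail upright, 2.1 thrown back on its stop (leaning left). Gravity holds it at both ends: below about 1.6 it falls back into the teeth, beyond 1.8 it falls over to the stop. The load makes it stick: 2 to 5 N under the tail to start it, then about 1 N.
- pawl_tail: Red pawl tail: flat bar 12 (stand's x) x 8 mm thick, from the pivot 70 mm to the right (-y), with a 20 mm ball at 78 mm. Origin: on the pivot axis (along the stand's x) in the tail's middle plane, 34 mm before the column's axis, 21 mm right of it, 195 mm up at the start. Free space below and before it; 12 mm behind, a cheek plate reaches 10 mm right of and 15 mm above it; 22 mm behind, the column.
- tail_under (a point): Middle of the underside of the tail, 50 mm from the pivot: the place to put the rod under.
- panel: Oak-coloured desk panel 240 (x) x 270 (y) x 16 mm, clamped level by one edge in the carriage. Origin on the column's axis, level with the panel's underside; the panel spans x = -70 to 170 and y = 30 to 300 mm. At the start its underside is 150 mm above the table.
- pedestal: Low drawer pedestal, fixed, under the panel: open carcass 220 x 200 mm with a drawer front, standing on levelling feet. Origin: under its centre, on the table. The rim that the panel comes down on has firm felt pads (about 1 mm give at 10 N) and is 83 to 97 mm above the table: the feet are screwed out by an unknown amount each time.
- bar_grip (a point): Grasp point of the release bar, half-way up its orange handle (square, 24 x 24 x 100 mm), 20 mm behind the handle's front end and 80 mm before its rear. The steel rod, 10 mm thick, 100 mm long, leaves the front along the bar's x axis. Whole bar 150 g, balanced about this point.
- bar_tip (a point): Centre of the end of the bar's rod, 120 mm ahead of bar_grip on the same axis.
- mat: Thin black rubber mat, fixed, 300 (x) x 200 (y) x 3 mm, on the right; the bar and a screwdriver lie on it. Origin: centre of its underside.
- screwdriver: Blue-handled screwdriver lying on the mat's right half; leave alone.
- spray_gun: Spray gun with white cup lying on its side; leave alone.
- tape_measure: Yellow tape measure; leave alone.
- glue: White glue bottle, standing, 150 mm high; leave alone.
- fittings_tray: Clear tray of cabinet fittings; leave alone.
- drawer_pull: Loose black drawer pull; leave alone.
There are look-alikes about, which are no part of the job. Of the things shaped like the part that bears bar_grip, the orange one is meant.

How it is judged:
By the outcome, as a careful person would: the job done as asked, in the order asked, and still so for the second after the job is handed in, with the robot touching nothing.
It also fails if it takes over 70 s, if anything falls off the work surface, if the arm or the gripper's body presses on something with over 40 N, if the wrist force passes 120 N, or if a joint passes its speed limit or range.

## Working session

There is one attempt and no reset: what is moved stays moved. The work goes in short steps, each a Python script; the robot and the scene stay as the last script left them, time stands still between calls to the robot, and variables do not carry over. Pictures are saved under pics/ and viewed, and the job is handed in when it is done.

```bash
ls; mkdir -p pics; python3 - <<'E'
from plant import *
import cv2
for n in("side","top"):
    im=capture(n); cv2.imwrite(f"pics/{n}0.png",im)
    c=calibration(n); print(n,c)
s=read_state(); print(s["time"],s["force"],s["tool_rot"])
E
```

```text
pics
side {'intrinsics': array([[476.54657096,   0.        , 316.1068817 ],
       [  0.        , 476.54657096, 239.5094651 ],
       [  0.        ,   0.        ,   1.        ]]), 'world_to_cam': array([[ 9.38914859e-01, -3.43621512e-01, -1.90563351e-02,
        -4.65612702e+02],
       [ 2.35317050e-01,  6.00605908e-01,  7.64132468e-01,
        -1.62597886e+02],
       [-2.51127006e-01, -7.21939609e-01,  6.44777812e-01,
        -1.47808852e+03],
       [ 0.00000000e+00,  0.00000000e+00,  0.00000000e+00,
         1.00000000e+00]])}
top {'intrinsics': array([[521.50402659,   0.        , 325.44514228],
       [  0.        , 521.50402659, 236.00083055],
       [  0.        ,   0.        ,   1.        ]]), 'world_to_cam': array([[-3.64611659e-02, -9.99323480e-01,  4.81301950e-03,
        -6.83308779e+01],
       [ 9.79066411e-01, -3.47561570e-02,  2.00551669e-01,
        -4.66010301e+02],
       [-2.00248710e-01,  1.20246134e-02,  9.79671304e-01,
        -1.36855372e+03],
       [ 0.00000000e+00,  0.00000000e+00,  0.00000000e+00,
         1.00000000e+00]])}
0.1 [-0.15222741 -0.11661217 -0.28756688] [-3.10005492e+00 -4.98351293e-01  2.44270609e-04]
```

View pics/side0.png

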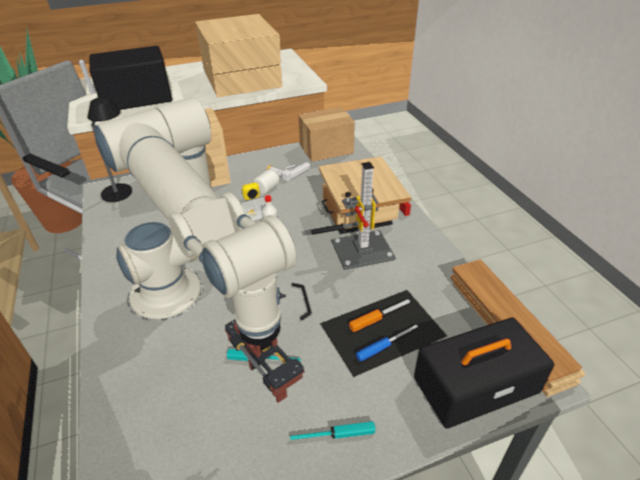

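View pics/top0.png

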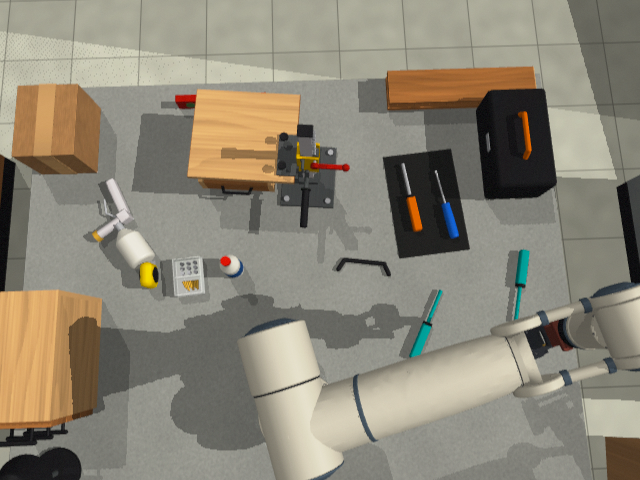

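The top view shows the orange-handled tool at about (412,212) with its rod pointing up to (405,165). The look-alikes are the blue screwdriver (448,220), teal tools at (425,325) and (520,270), and the orange toolbox handle (524,135). Only the orange one on the mat fits. I'll confirm it in crops.

```bash
python3 - <<'E'
import cv2
t=cv2.imread("pics/top0.png"); s=cv2.imread("pics/side0.png")
cv2.imwrite("pics/c1.png",cv2.resize(t[140:265,375:480],None,fx=5.6,fy=4.8*5.6/4.8*0.85,interpolation=cv2.INTER_CUBIC)[:600])
cv2.imwrite("pics/c2.png",cv2.resize(t[115:235,265:365],None,fx=5,fy=5,interpolation=cv2.INTER_CUBIC))
cv2.imwrite("pics/c3.png",cv2.resize(s[150:275,295:420],None,fx=4.8,fy=4.8,interpolation=cv2.INTER_CUBIC))
cv2.imwrite("pics/c4.png",cv2.resize(s[285:375,315:455],None,fx=5,fy=5,interpolation=cv2.INTER_CUBIC))
E
```

```text
(no output)
```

View pics/c1.png

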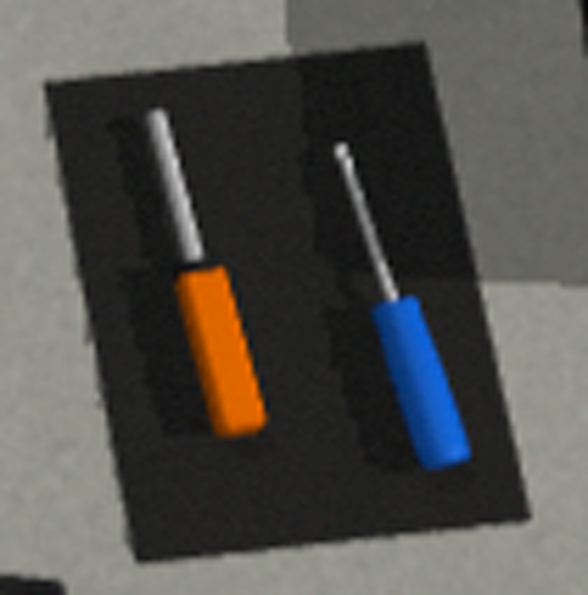

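View pics/c2.png

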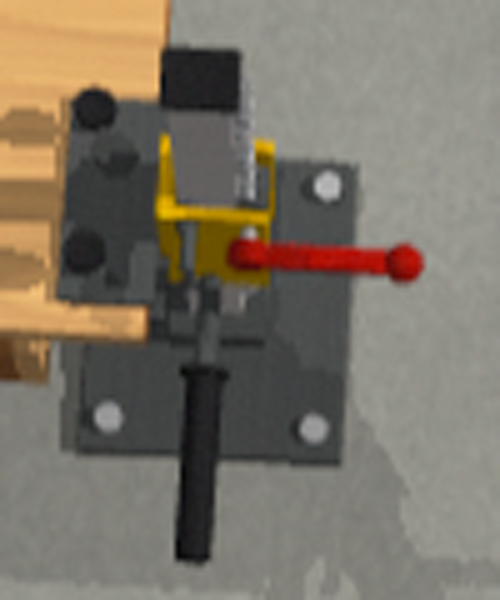

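View pics/c3.png

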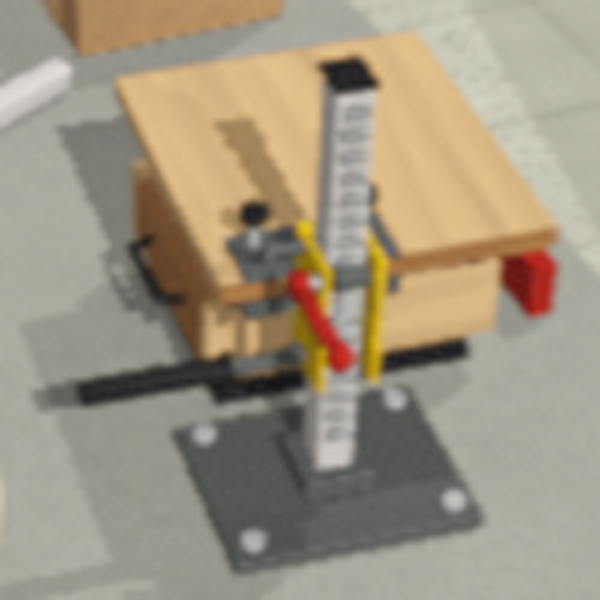

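View pics/c4.png

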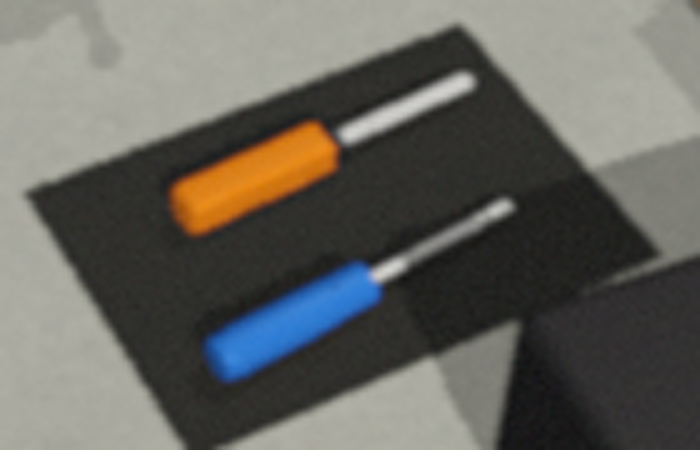

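```bash
cat > h.py <<'E'
import numpy as np, cv2
from plant import *
from scipy.optimize import least_squares
from scipy.spatial.transform import Rotation as R
C={n:calibration(n) for n in("side","top")}
def proj(n,p):
    p=np.atleast_2d(p); W=C[n]["world_to_cam"]; q=p@W[:3,:3].T+W[:3,3]
    u=np.c_[q[:,0],-q[:,1],-q[:,2]]@C[n]["intrinsics"].T
    return u[:,:2]/u[:,2:]
def onz(n,uv,z):
    W=C[n]["world_to_cam"]; k=C[n]["intrinsics"]; d=np.linalg.inv(k)@[uv[0],uv[1],1]
    d=W[:3,:3].T@(d*[1,-1,-1]); o=-W[:3,:3].T@W[:3,3]; return o+d*(z-o[2])/d[2]
def tri(us,ut):
    f=lambda p:np.r_[proj("side",p)[0]-us,proj("top",p)[0]-ut]
    r=least_squares(f,[600,0,100.]); return r.x,r.fun
E
python3 - <<'E'
from h import *
np.set_printoptions(precision=1,suppress=True)
t2=lambda x,y:np.array([x/5+265,y/5+115]); s3=lambda x,y:np.array([x/4.8+295,y/4.8+150])
for n,a,b in[("pivot",(300,285),(243,252)),("ball",(340,356),(404,263)),("hend",(80,393),(193,560)),("coltop",(348,75),(200,78)),("bolt_rf?",(253,541),(314,428)),("bolt_rb",(453,500),(327,186)),("bolt_lf",(203,434),(108,417))]:
    print(n,*tri(s3(*a),t2(*b)))
s4=lambda x,y:np.array([x/5+315,y/5+285]); t1=lambda x,y:np.array([x/5.6+375,y/4.76+140])
for n,a,b in[("tip",(468,82),(157,113)),("rodbase",(340,138),(194,262))]:
    print(n,*tri(s4(*a),t1(*b)), onz("top",t1(*b),15),onz("side",s4(*a),15))
for b in[(178,275),(225,268),(215,437),(267,425)]: print("hand",onz("top",t1(*b),27))
for b in[(45,83),(425,43),(137,562),(530,518)]: print("mat",onz("top",t1(*b),3))
for n in C: W=C[n]["world_to_cam"];print(n,-W[:3,:3].T@W[:3,3])
E
```

```text
pivot [614.1 -60.1 192.5] [ 0.2 -0.1 -0.   0.2]
ball [ 604.7 -140.2  196. ] [ 0.1 -0.  -0.   0.1]
hend [473.5 -28.7 121.1] [ 0.2 -0.  -0.   0.1]
coltop [648.  -44.2 331.7] [ 0.4 -0.2 -0.1  0.3]
bolt_rf? [571.  -95.7  14.2] [ 0.2 -0.1 -0.   0.2]
bolt_rb [ 714.2 -108.5   15.3] [ 0.2 -0.1 -0.   0.2]
bolt_lf [581.6  20.2  14.1] [ 0.2 -0.1 -0.   0.2]
tip [ 672.9 -315.2   13.8] [ 0.1 -0.1 -0.   0.2] [ 672.9 -315.1   15. ] [ 671.7 -316.2   15. ]
rodbase [ 580.9 -327.9   14.5] [-0.4  0.2  0.1 -0.4] [ 579.5 -327.6   15. ] [ 582.1 -328.2   15. ]
hand [ 568.5 -316.8   27. ]
hand [ 571.9 -340.6   27. ]
hand [ 470.6 -328.5   27. ]
hand [ 476.8 -354.7   27. ]
mat [ 698.2 -260.5    3. ]
mat [ 717.1 -459.1    3. ]
mat [ 402.5 -288.9    3. ]
mat [ 421.5 -486.6    3. ]
side [  104.2 -1129.4  1068.4]
top [ 179.7  -68.  1434.5]
```

```bash
cat >> h.py <<'E'
YB=0.133; YS=-0.09
def down(yaw): return (R.from_euler('z',yaw)*R.from_euler('x',np.pi)).as_rotvec()
ex=np.array([np.cos(YS),np.sin(YS),0]); ey=np.array([-np.sin(YS),np.cos(YS),0]); ez=np.array([0,0,1.])
COL=np.array([648.5,-43.8,0]); PIV=COL-34*ex-21*ey+194*ez
def st(): 
    s=read_state(); print(round(s["time"],2),np.round(s["tool_pos"],1),"F",np.round(s["force"],1),"w",round(float(s["gripper_width"]),3),"T",np.round(s["torque"],2)); return s
def pic(n,name,c=None,k=1):
    im=capture(n); cv2.imwrite(f"pics/{name}_full.png",im)
    if c: im=cv2.resize(im[c[1]:c[3],c[0]:c[2]],None,fx=k,fy=k,interpolation=cv2.INTER_CUBIC)
    cv2.imwrite(f"pics/{name}.png",im)
E
python3 - <<'E'
from h import *
print(PIV, ik([552.5,-331.3,26],down(YB)))
move_to([552.5,-331.3,120],down(YB)); st()
servo_line([552.5,-331.3,26],feed=90,guard=8); st()
gripper_close(); st()
servo_line([552.5,-331.3,200],feed=120); st()
pic("side","g1s",(280,200,440,360),4); pic("top","g1t",(340,110,460,260),4)
E
```

```text
[612.75015754 -61.65913672 194.        ] [-5.92955042e-01  2.70331538e-01  1.41468886e+00 -4.44089210e-16
  1.45657225e+00  8.44841285e-01]
1.76 [ 552.1 -332.4  120.5] F [0.5 0.3 0.7] w 1.0 T [ 0.02  0.   -0.05]
2.95 [ 553.  -331.6   27. ] F [-0.4 -0.8  0.1] w 1.001 T [ 0.09 -0.02 -0.02]
3.95 [ 552.5 -331.4   26. ] F [ 0.2 -0.8  0.2] w 0.264 T [-0.04  0.05  0.04]
5.55 [ 552.2 -331.1  198.7] F [-1.2 -1.3 -1. ] w 0.276 T [ 0.05  0.01 -0.01]
```

View pics/g1s.png

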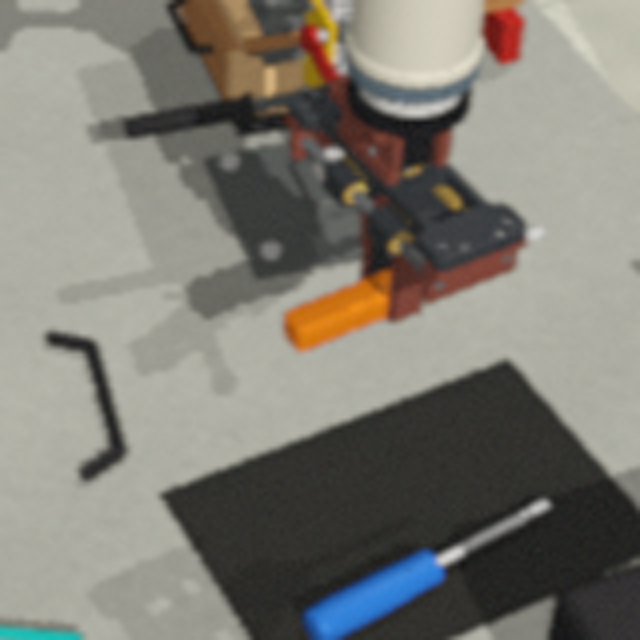

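View pics/g1t.png

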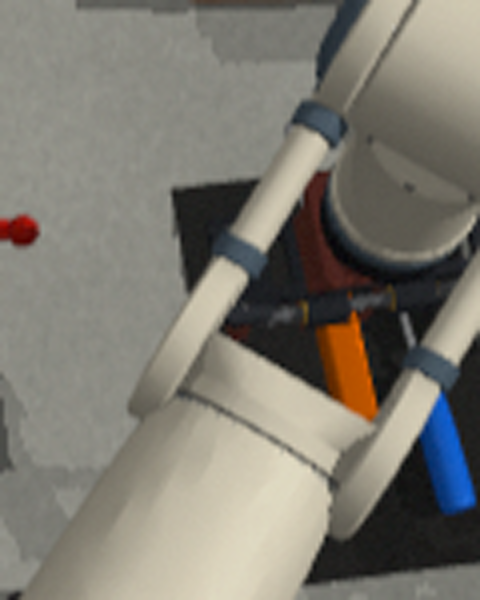

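The bar is gripped. The side view shows the orange handle in the jaws at about (370,275) and the rod tip at about (414,258). Next I'll check the tip against the prediction and approach in front of and below the tail.

```bash
cat >> h.py <<'E'
DZ=-10.5   # bar axis relative to TCP in z
def tcp_for(rodw, rodz, over, x0=0):
    """TCP so that rod axis is at w(right of pivot), z(above pivot), tip 'over' mm behind tail mid plane"""
    return PIV - rodw*ey + rodz*ez + (over-120)*ex - DZ*ez
E
python3 - <<'E'
from h import *
print(proj("side",[671.5,-315.3,188]))
a=tcp_for(50,-25,-35); print(a, ik(a,down(YS)))
servo_line(a+[-30,-60,25],feed=150,rotation=down(YS)); st()
servo_line(a,feed=100); st()
servo_line(tcp_for(50,-25,40),feed=80,guard=6); st()
pic("side","a1s",(295,130,455,270),5); pic("top","a1t",(240,100,380,240),4)
print(proj("side",[PIV-50*ey-25*ez+40*ex, PIV, PIV-78*ey])) 
E
```

```text
[[415.10813428 257.97710921]]
[453.88355647 -97.52559825 179.5       ] [-2.84954282e-01 -2.82384494e-01  1.69056197e+00 -4.44089210e-16
  1.73341518e+00  1.37584204e+00]
7.24 [ 424.1 -157.9  204.3] F [ 0.3  0.7 -1.8] w 0.268 T [-0.02 -0.    0.08]
8.11 [453.9 -97.8 179.7] F [-0.   0.1 -1.2] w 0.268 T [0.01 0.02 0.01]
9.19 [ 528.3 -104.3  179.5] F [-0.8 -0.2 -1.7] w 0.27 T [ 0.04 -0.01  0.05]
[[375.05179106 223.0807168 ]
 [357.55737351 209.26788115]
 [366.08826854 224.41283265]]
```

View pics/a1s.png

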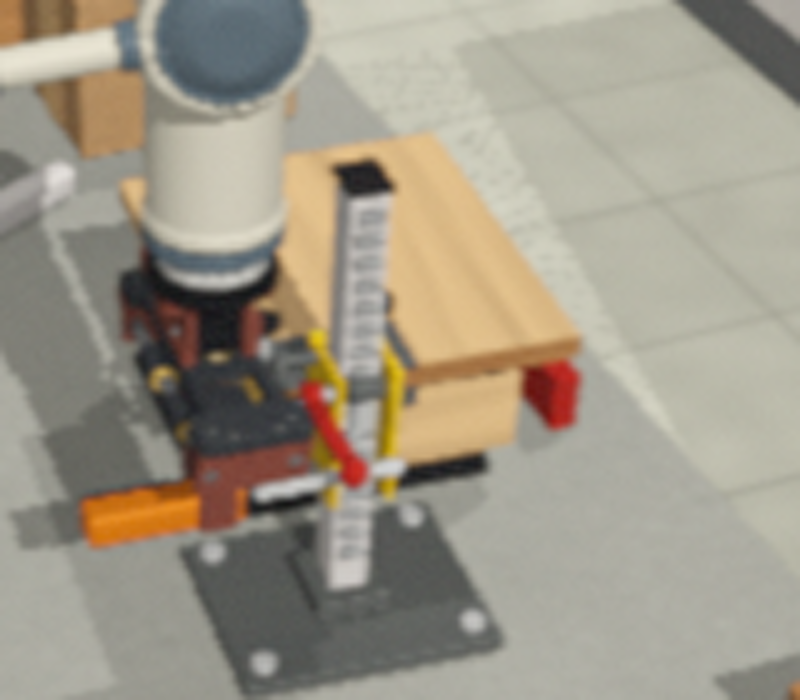

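View pics/a1t.png

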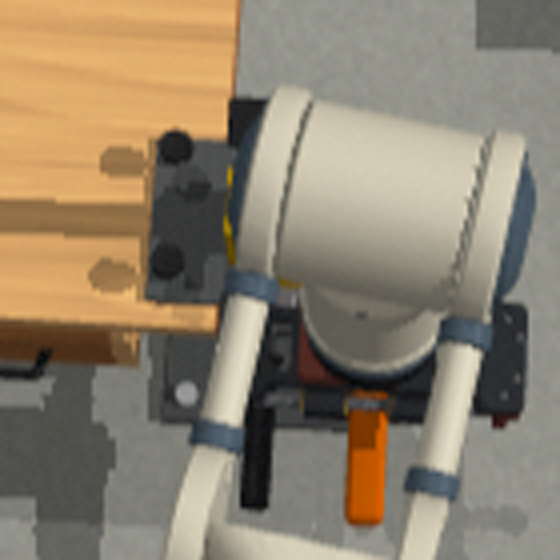

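The rod tip is at about (375,223) in the side view, exactly as predicted, and it passes below the red tail. Next I'll lift until it touches.

```bash
python3 - <<'E'
from h import *
s0=st()
r=servo_line(tcp_for(50,-6,40),feed=12,guard=1.5); s=st(); print(r, "rod z rel pivot", s["tool_pos"][2]+DZ-194)
E
```

```text
9.29 [ 528.3 -104.3  179.7] F [ 0.2 -0.3 -1.2] w 0.269 T [ 0.07 -0.01 -0.04]
11.03 [ 528.6 -104.3  198.4] F [ 0.5 -0.1 -2.1] w 0.271 T [-0.02  0.   -0.  ]
False rod z rel pivot -6.104307757758733
```

```bash
python3 - <<'E'
from h import *
r=servo_line(tcp_for(50,4,40),feed=15,guard=6); s=st(); print(r, "rod z rel pivot", s["tool_pos"][2]+DZ-194)
pic("side","b1s",(295,130,455,270),5)
E
```

```text
11.84 [ 528.6 -104.3  208.5] F [ 0.2 -0.2 -1.4] w 0.273 T [0.08 0.01 0.04]
False rod z rel pivot 3.961954979020959
```

View pics/b1s.png

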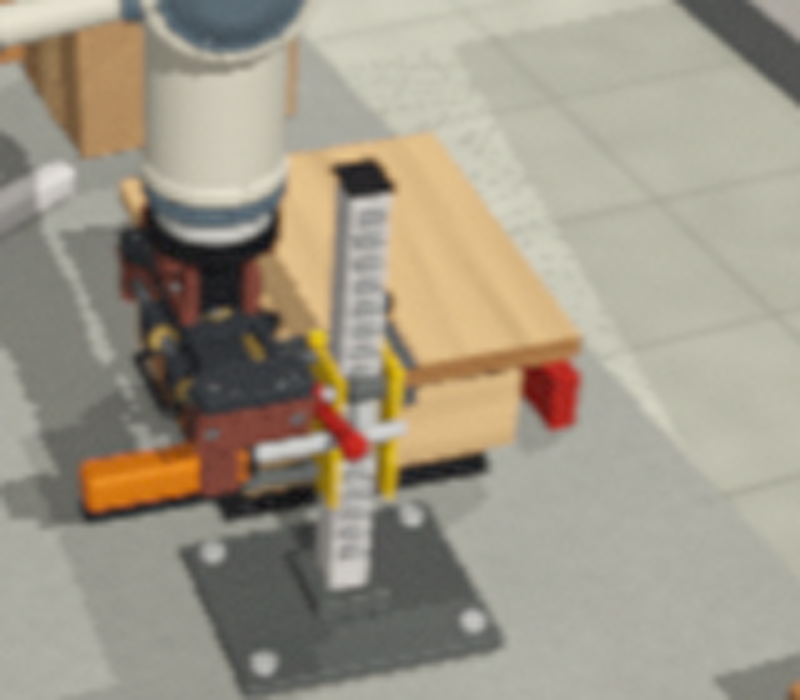

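The tail has lifted: the ball rose from crop row 468 to 440, riding on the rod. Carrying on along the arc.

```bash
cat > arc.py <<'E'
from h import *
def P(th,r=50): 
    return r*np.cos(th)+9*np.sin(th), r*np.sin(th)-9*np.cos(th)
def arc(t0,t1,n,over,feed=60,guard=9):
    for th in np.linspace(t0,t1,n+1)[1:]:
        w,z=P(th); o=over(th)
        hit=servo_line(tcp_for(w,z,o),feed=feed,guard=guard); s=read_state()
        print(round(th,2),hit,np.round(s["force"],1),np.round(s["tool_pos"]-tcp_for(w,z,o),1))
        if hit: return True
E
python3 - <<'E'
from arc import *
arc(0.26,1.1,6,lambda t:40-25*min(1,max(0,(t-.26)/.7)))
st(); pic("side","b2s",(295,110,455,270),5*.75)
w,z=P(1.1); print(proj("side",[PIV-w*ey+z*ez+15*ex]))
E
```

```text
0.4 False [-1.1 -0.6 -1.2] [-0.  -0.1  0.9]
0.54 False [-0.7 -0.6 -2.1] [-0.   0.   0.7]
0.68 False [ 0.3 -0.4 -1.9] [0.  0.1 0.7]
0.82 False [ 0.2 -1.6 -2. ] [-0.   0.1  0.6]
0.96 False [ 0.4 -0.5 -0.9] [-0.   0.2  0.6]
1.1 False [-0.1 -0.3 -0.5] [0.2 0.3 0.4]
13.62 [505.6 -82.5 245.4] F [-0.1 -0.3 -0.5] w 0.274 T [-0.06  0.   -0.04]
[[366.1858075  203.36357546]]
```

View pics/b2s.png

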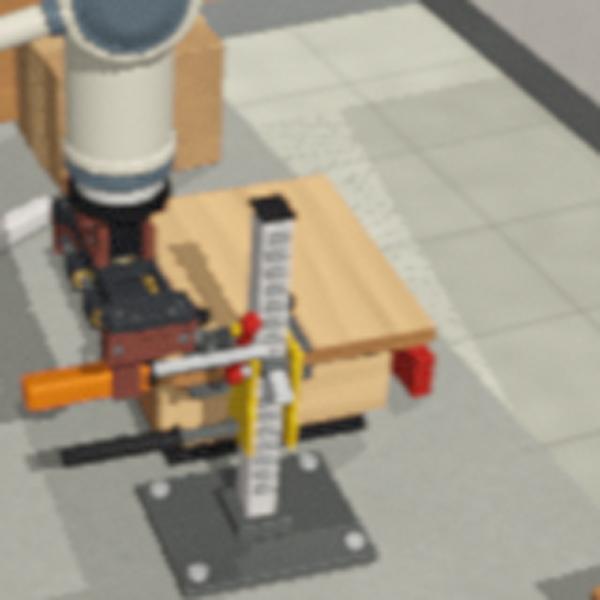

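The tail is steep: the red ball is at crop (250,322) and the rod tip at image (366,204), both as predicted. Next I'll push it over past 1.8.

```bash
python3 - <<'E'
from arc import *
arc(1.1,2.0,6,lambda t:12,feed=60)
st()
pic("side","b3s",(295,110,455,270),5*.75)
# back off to the right, then forward away
w,z=P(2.0)
servo_line(tcp_for(w+35,z+5,12),feed=60); st()
pic("side","b4s",(295,110,455,270),5*.75)
E
```

```text
1.25 False [ 0.5  0.1 -2.1] [0.  0.4 0.4]
1.4 False [-0.5 -0.2 -1.2] [0.1 0.4 0.3]
1.55 False [-0.4 -0.1 -1.3] [0.1 0.4 0.1]
1.7 False [ 0.7 -0.4 -0.8] [0.1 0.4 0.1]
1.85 False [ 0.5 -0.1 -0.7] [ 0.   0.4 -0.1]
2.0 False [-0.3 -0.1 -2. ] [-0.   0.4 -0.2]
15.33 [506.3 -39.  253.5] F [-0.3 -0.1 -2. ] w 0.275 T [ 0.07 -0.06  0.04]
16.12 [503.1 -74.3 258.7] F [-0.5  0.  -2.2] w 0.271 T [ 0.02  0.03 -0.03]
```

View pics/b3s.png

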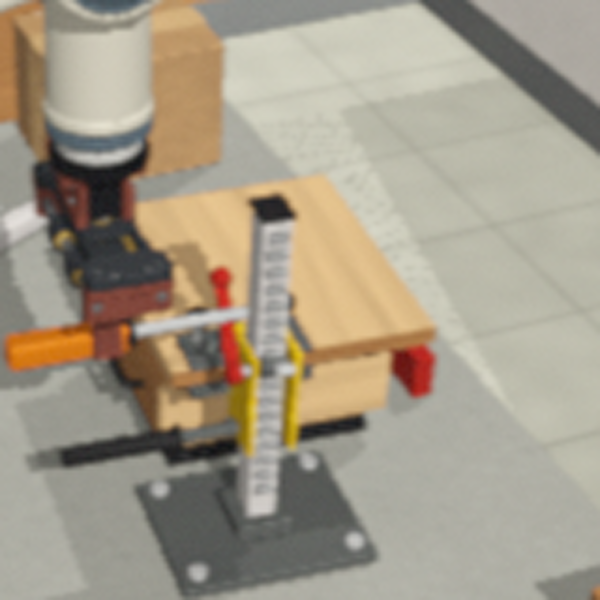

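View pics/b4s.png

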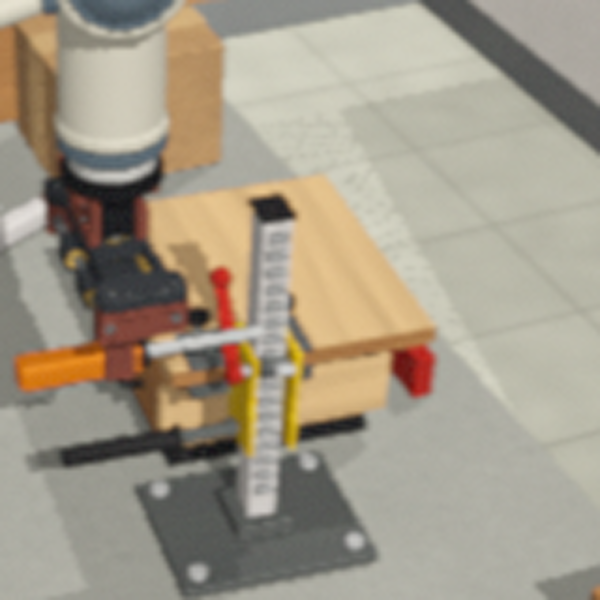

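The tail lies back (ball at crop (221,275)) and didn't move when the rod was withdrawn. Next I'll put the bar back on the mat.

```bash
python3 - <<'E'
from h import *
s=read_state(); p=np.array(s["tool_pos"])
for th in(2.0,2.1,2.2): print(th,proj("side",[PIV-78*np.cos(th)*ey+78*np.sin(th)*ez]), "seen",295+221/3.75,110+275/3.75)
servo_line(p-70*ex-30*ey,feed=120)
servo_line([500,-331.3,160],feed=200,rotation=down(YB))
servo_line([552.5,-331.3,60],feed=150)
servo_line([552.5,-331.3,26.5],feed=40,guard=8); st()
let_go(); st()
servo_line([552.5,-331.3,150],feed=150); st()
H=COL-142*ex+DZ*0
move_to([H[0],H[1],215],down(YS)); st()
pic("side","d1s"); pic("top","d1t")
E
```

```text
2.0 [[354.96509247 184.23706899]] seen 353.93333333333334 183.33333333333331
2.1 [[354.20073886 184.01529369]] seen 353.93333333333334 183.33333333333331
2.2 [[353.47797264 184.04927248]] seen 353.93333333333334 183.33333333333331
20.31 [ 552.6 -331.4   26.6] F [ 0.5  0.  -2. ] w 0.276 T [ 0.04 -0.02  0.05]
21.39 [ 552.5 -331.3   26.5] F [-0.6 -0.1  0.4] w 1.002 T [0.01 0.02 0.06]
22.37 [ 552.1 -331.   148.5] F [-0.4  0.3  0.2] w 1.002 T [-0.01  0.01  0.02]
23.55 [507.2 -31.7 214.4] F [-0.4  0.3 -0. ] w 0.999 T [ 0.06 -0.02 -0.05]
```

View pics/d1s.png

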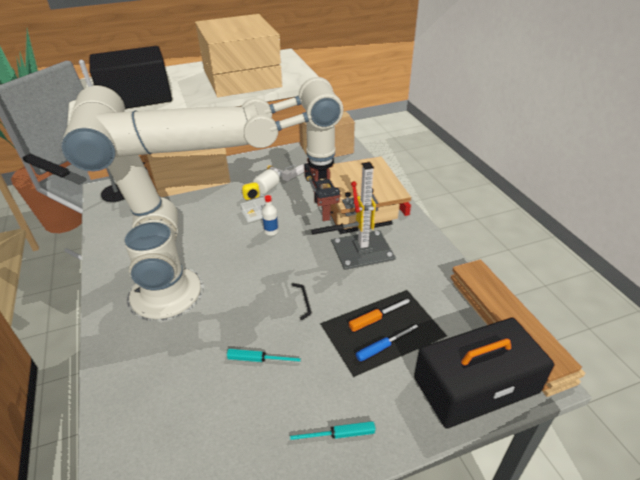

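View pics/d1t.png

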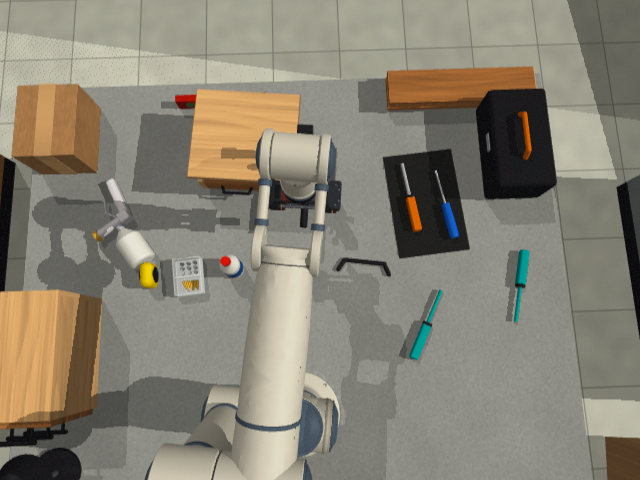

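The bar is back on the mat, with its handle at (411,213) in the top view, and the pawl is thrown back. Next I'll grip the handle from above and lower it.

```bash
python3 - <<'E'
from h import *
H=COL-142*ex
print(servo_line([H[0],H[1],121],feed=80,guard=6)); st()
gripper_close(); st()
z=121
for dz in (3,12,12):
    z-=dz
    h=servo_line([H[0],H[1],z],feed=15,guard=14); s=st(); print(h)
    if h: break
pic("side","e1s",(280,110,440,270),3.75)
E
```

```text
False
24.98 [507.5 -31.1 121.8] F [-0.7  0.2 -0.1] w 0.999 T [ 0.03 -0.04 -0.01]
26.05 [507.  -31.9 121. ] F [-0.1 -5.3  0.3] w 0.211 T [-0.71  0.09 -0.03]
26.4 [507.  -31.9 118.4] F [-2.6 -5.5  1.8] w 0.209 T [-0.86  0.26 -0.01]
False
27.35 [507.  -31.9 106.6] F [-1.8 -4.8  3. ] w 0.209 T [-0.84  0.4   0.03]
False
28.3 [507.  -31.9  94.6] F [-2.1 -4.8  1.9] w 0.21 T [-0.82  0.39 -0.  ]
False
```

View pics/e1s.png

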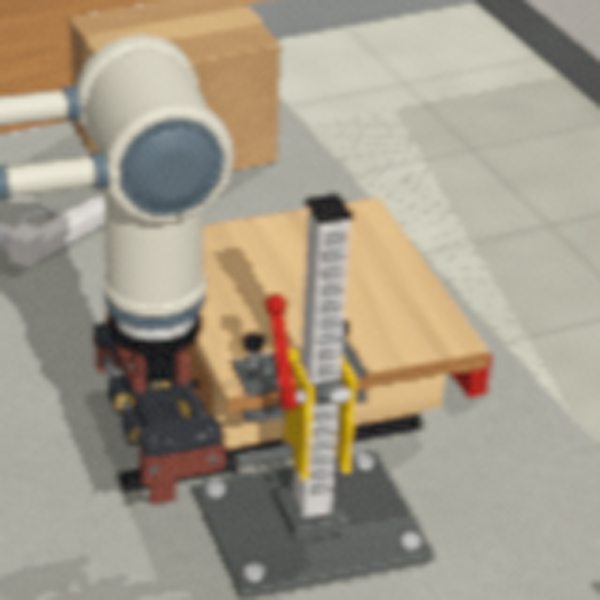

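The carriage is coming down smoothly, with 2-3 N of drag and the pawl still back (ball at crop (276,304)). Next I'll feel for the pedestal.

```bash
python3 - <<'E'
from h import *
H=COL-142*ex
print(servo_line([H[0],H[1],72],feed=15,guard=8)); s=st()
h=servo_line([H[0],H[1],46],feed=7,guard=5); s=st(); print(h)
pause(0.3); st()
E
```

```text
False
29.97 [507.  -31.9  72.7] F [-2.5 -5.5  4. ] w 0.209 T [-0.9   0.4  -0.02]
31.4 [507.  -31.9  66.5] F [-0.4  1.2  4.1] w 0.207 T [ 0.06  0.02 -0.04]
True
31.7 [507.  -31.9  66.6] F [-0.2  1.2  5.2] w 0.211 T [ 0.25  0.03 -0.  ]
```

```bash
python3 - <<'E'
from h import *
H=COL-142*ex
pic("side","f0s",(280,110,440,270),3.75)
z=66.5
for i in range(4):
    z-=0.7
    h=servo_line([H[0],H[1],z],feed=6,guard=6); s=st()
    if h or s["force"][2]>11: break
pic("side","f1s",(280,110,440,270),3.75)
E
```

```text
32.03 [507.  -31.9  66.6] F [-1.  -1.   3.1] w 0.205 T [0.04 0.06 0.  ]
```

View pics/f1s.png

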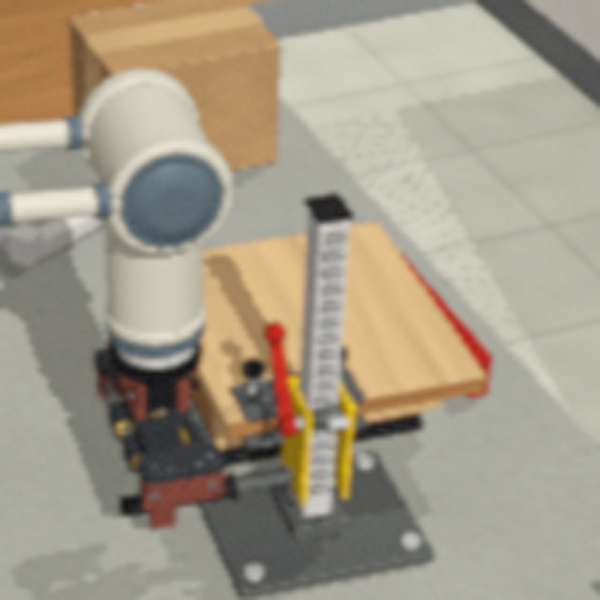

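```bash
python3 - <<'E'
from h import *
for i in range(8):
    pause(0.05); s=read_state(); print(round(s["time"],2),np.round(s["force"],1),np.round(s["torque"],2),round(s["gripper_width"],3),round(s["tool_pos"][2],2))
H=COL-142*ex
h=servo_line([H[0],H[1],65.8],feed=6); print(h); 
for i in range(4):
    pause(0.05); s=read_state(); print(round(s["time"],2),np.round(s["force"],1),np.round(s["torque"],2),round(s["gripper_width"],3),round(s["tool_pos"][2],2))
E
```

```text
32.13 [ 0.4 -0.6  4. ] [0.11 0.03 0.01] 0.207 66.52
32.18 [-0.4  0.5  4.2] [ 0.1  -0.06  0.  ] 0.202 66.55
32.23 [-0.5  0.1  4.6] [ 0.16 -0.05 -0.02] 0.208 66.51
32.28 [0.2 0.8 3.8] [ 0.18 -0.05  0.06] 0.205 66.55
32.33 [0.1 0.9 5.2] [ 0.28 -0.07  0.03] 0.208 66.54
32.38 [0.2 0.8 4.6] [ 0.25 -0.01 -0.  ] 0.21 66.53
32.43 [0.8 1.8 4.4] [ 0.34 -0.07 -0.02] 0.21 66.52
32.48 [-0.1  0.4  5.6] [ 0.34 -0.05  0.03] 0.205 66.52
False
32.88 [-2.4 -2.1  6.6] [-0.23  0.38  0.06] 0.205 66.49
32.93 [-1.5 -2.6  7.1] [-0.28  0.39  0.02] 0.21 66.51
32.98 [-1.6 -1.9  7.5] [-0.29  0.36  0.07] 0.209 66.52
33.03 [-2.4 -2.6  7.8] [-0.24  0.35  0.05] 0.208 66.52
```

```bash
python3 - <<'E'
from h import *
H=COL-142*ex
for z in (65.4,65.0,64.6):
    servo_line([H[0],H[1],z],feed=6); 
    pause(.1); s=st()
    if s["force"][2]>13: break
im=cv2.imread("pics/f1s_full.png")
cv2.imwrite("pics/f1z.png",cv2.resize(im[200:245,325:420],None,fx=8,fy=8,interpolation=cv2.INTER_CUBIC))
E
```

```text
33.38 [507.  -31.9  66.5] F [-3.3 -1.5  9.8] w 0.209 T [-0.24  0.56  0.02]
33.73 [507.1 -31.9  66.5] F [-3.5 -1.7 10.7] w 0.209 T [-0.15  0.67  0.02]
34.08 [507.  -31.9  66.5] F [-5.8 -2.  14.5] w 0.207 T [-0.15  0.88 -0.01]
```

View pics/f1z.png

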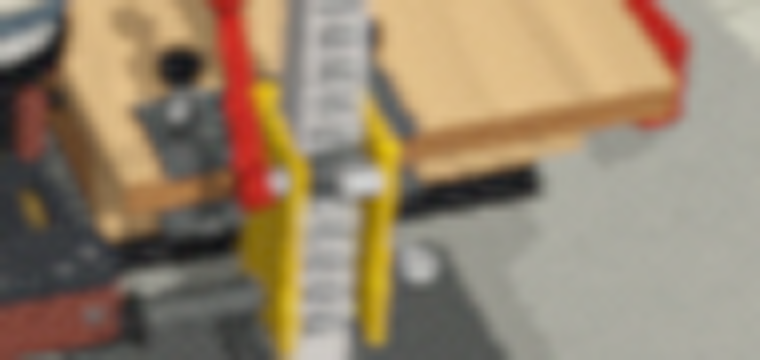

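Position stays at z = 66.5 while the push rises from 4 to 14 N, so the panel is bearing on the pedestal after about 54.5 mm of travel, with its underside at about 95.5 mm. That is within the 83-97 mm range, so I'll stop here, relax, release and retreat straight up.

```bash
python3 - <<'E'
from h import *
H=COL-142*ex
servo_line([H[0],H[1],66.3],feed=6); st()
let_go(); st()
servo_line([H[0],H[1],190],feed=70); st()
servo_line([400,-140,260],feed=200); st()
pic("side","z1s",(280,110,440,270),3.75); pic("top","z1t")
for lift in(52,54.5,57):
    Z=np.array([0,0,lift])
    print(lift,proj("side",[COL-175*ex+120*ez-Z,PIV+[0,0,1]-Z,PIV+[0,0,1]-Z+78*(np.sin(2.1)*ez-np.cos(2.1)*ey),PIV+[0,0,1]-Z+78*(np.sin(1.7)*ez-np.cos(1.7)*ey)]).round(1).tolist())
E
```

```text
34.52 [507.  -31.9  66.5] F [-1.9 -3.8  6.1] w 0.21 T [-0.47  0.17  0.02]
35.67 [507.1 -31.   66.3] F [-0.1 -0.5  0. ] w 1.0 T [ 0.01 -0.03 -0.01]
37.58 [506.9 -31.  189.5] F [ 0.8  0.4 -0.6] w 0.997 T [0.04 0.02 0.02]
38.58 [ 400.1 -139.7  259.4] F [ 0.6  0.2 -0.8] w 0.999 T [0.04 0.05 0.  ]
52 [[312.4, 244.5], [357.0, 222.4], [353.7, 197.8], [356.8, 200.4]]
54.5 [[312.4, 245.0], [356.9, 223.0], [353.6, 198.4], [356.8, 201.1]]
57 [[312.4, 245.6], [356.9, 223.6], [353.6, 199.1], [356.8, 201.8]]
```

View pics/z1s.png

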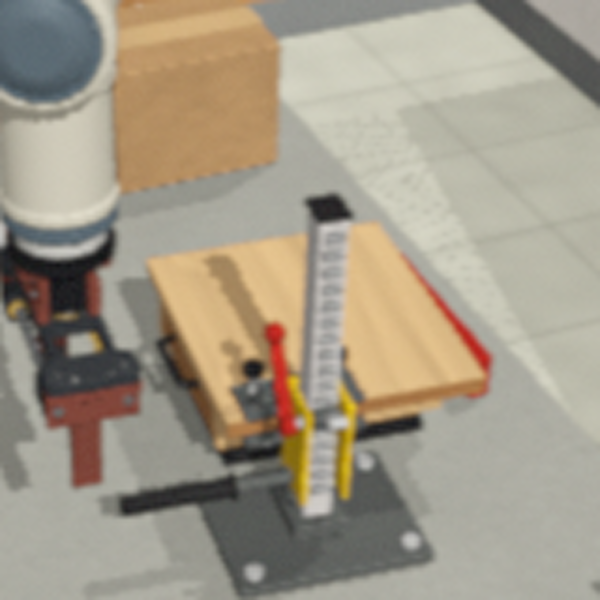

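View pics/z1t.png

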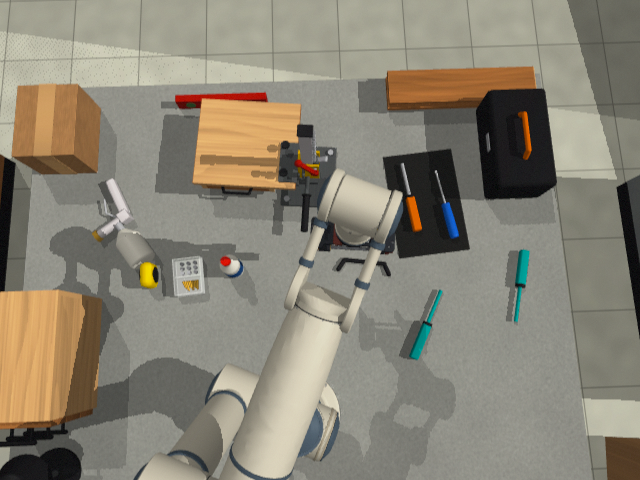

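A red bar-like object lies right behind the panel, at top view (176-267,100). I'll check that the panel rests on the pedestal and not on that.

```bash
python3 - <<'E'
from h import *
np.set_printoptions(precision=0,suppress=True)
t=cv2.imread("pics/z1t_full.png"); s=cv2.imread("pics/z1s_full.png")
cv2.imwrite("pics/z2t.png",cv2.resize(t[85:205,165:310],None,fx=5,fy=5,interpolation=cv2.INTER_CUBIC))
cv2.imwrite("pics/z2s.png",cv2.resize(s[165:245,310:425],None,fx=6.5,fy=6.5,interpolation=cv2.INTER_CUBIC))
pts=[COL+x*ex+y*ey+95.5*ez for x,y in((-70,30),(170,30),(170,300),(-70,300))]
for n in("top","side"): print(n,proj(n,pts).round(0).tolist(), proj(n,[p+16*ez for p in pts]).round(0).tolist())
E
```

```text
top [[295.0, 190.0], [301.0, 107.0], [203.0, 101.0], [194.0, 185.0]] [[295.0, 188.0], [300.0, 104.0], [202.0, 99.0], [193.0, 183.0]]
side [[341.0, 226.0], [409.0, 214.0], [380.0, 173.0], [319.0, 183.0]] [[341.0, 223.0], [410.0, 210.0], [381.0, 169.0], [319.0, 179.0]]
```

View pics/z2t.png

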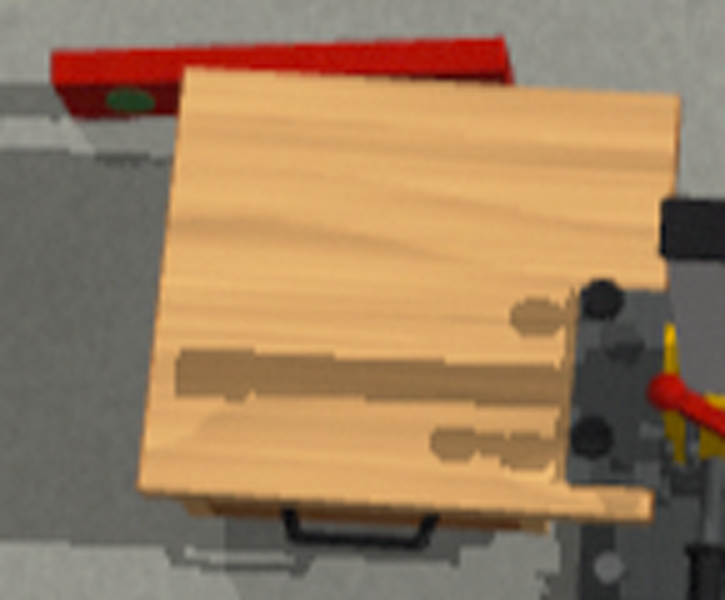

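View pics/z2s.png

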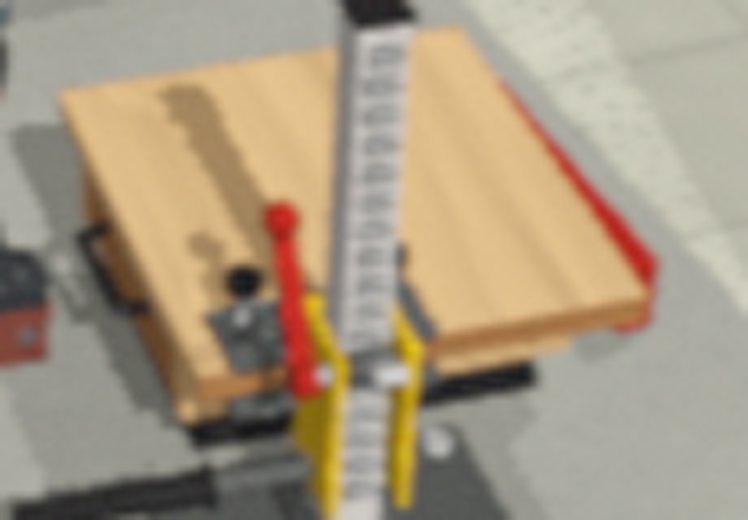

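```bash
python3 - <<'E'
from h import *
np.set_printoptions(precision=1,suppress=True)
S=lambda x,y:np.array([x/6.5+310,y/6.5+165]); T=lambda x,y:np.array([x/5+165,y/5+85])
def loc(n,p): print(n,p,"stand xy",(p-COL)@ex,(p-COL)@ey)
p,f=tri(S(655,258),T(503,38)); loc("level rear right top",p);print(f)
# initial images: pedestal front-right corner + drawer front
s=cv2.imread("pics/side0.png"); t=cv2.imread("pics/top0.png")
loc("level left front bottom",onz("top",T(75,118),0))
cv2.imwrite("pics/y0s.png",cv2.resize(s[165:245,310:425],None,fx=6.5,fy=6.5,interpolation=cv2.INTER_CUBIC))
cv2.imwrite("pics/y0t.png",cv2.resize(t[85:205,165:310],None,fx=5,fy=5,interpolation=cv2.INTER_CUBIC))
E
```

```text
level rear right top [888.7  71.7  48.1] stand xy 228.8343726063052 136.57757986062066
[ 0.3 -0.2 -0.1  0.3]
level left front bottom [871.7 329.4   0. ] stand xy 188.7698901616321 391.7228235825257
```

View pics/y0s.png

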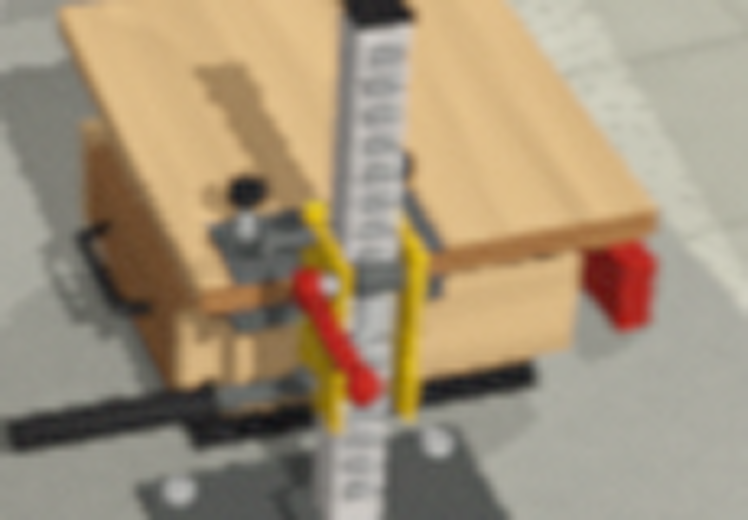

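View pics/y0t.png

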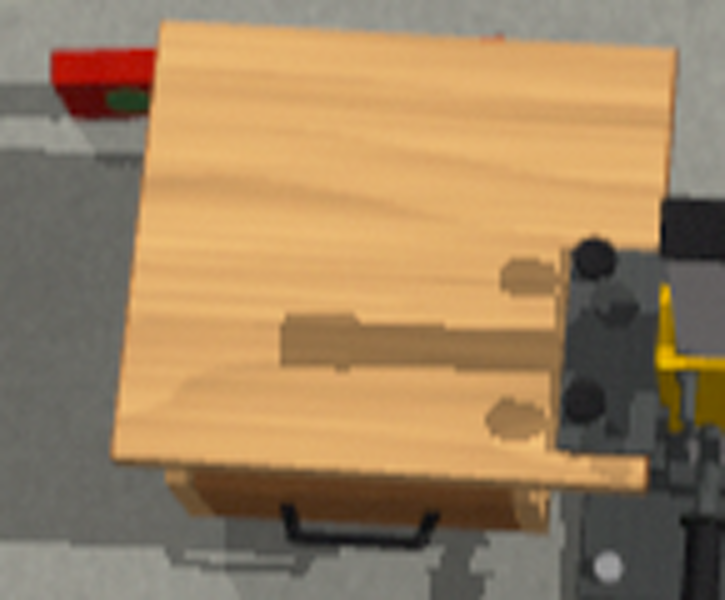

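The level is behind the panel and only 48 mm tall, so it isn't touched. In the initial views the pedestal's front-left top corner is at side crop (85,122) and top crop (168,472). I'll triangulate the rim height from those.

```bash
python3 - <<'E'
from h import *
np.set_printoptions(precision=1,suppress=True)
S=lambda x,y:np.array([x/6.5+310,y/6.5+165]); T=lambda x,y:np.array([x/5+165,y/5+85])
for a,b in(((85,122),(168,472)),((85,122),(164,474)),((88,118),(168,472))):
    p,f=tri(S(*a),T(*b)); print(p,f,(p-COL)@ex,(p-COL)@ey)
st()
E
```

```text
[618.8 249.4  95.4] [ 0.6 -0.2 -0.1  0.5] -55.95175850514767 289.38993542484644
[618.8 252.   93.5] [ 0.4 -0.1 -0.   0.3] -56.11843856818328 291.91265773431275
[618.8 248.8  97.9] [ 0.2 -0.1 -0.   0.2] -55.86620347590191 288.71014196029716
38.67 [ 400.2 -139.4  259.1] F [-0.1 -0.6 -0.1] w 0.999 T [ 0.   0.  -0.1]
```

Rim height comes out at about 95 mm, which agrees with the felt contact at 95.5 mm. The pawl is thrown back, the bar is on the mat and the robot is clear, so I'm handing in.

```bash
python3 -c "
from plant import *
sign_off()"
```

```text
the job is handed in; nothing more can be done
```

The panel is resting on the drawer pedestal with the pawl still thrown back, and the bar is lying on the mat where it was. I handed the job in at about 39 s; no verdict was reported.

**What I did:** I put the bar's rod under the red tail and lifted it past upright until it stayed back on its stop. The tool force read no more than about 2 N at each step, and the gripper stayed well away from the tail. I then laid the bar down, gripped the black handle from above and eased the carriage down. I released the handle and backed the arm clear.

**Last checks:**
- **Pawl:** in the last side view the tail is still thrown back, matching the calculated position for about 2.1 rad.
- **Contact:** the panel stopped after about 54.5 mm. It held still while I let the push rise briefly to 14 N as a check; lowering had taken only 2–4 N of drag. I relaxed to about 6 N before letting go.
- **Pedestal height:** contact puts the panel's underside at about 95.5 mm. The camera views gave the pedestal's rim at 93–98 mm, which agrees.
- **Other objects:** the screwdriver and the other loose items look unmoved in the top view. A red level behind the panel is not touched.

**What disagreed:** the stop was first triggered by a sideways change in force rather than a downward one, and the felt pads showed no measurable give while I pushed. I put both down to the drag brake sticking; the rising push and the matching rim height are why I took it as real contact.

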